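# Square the drilled block into the bench stops

### The job

Push the drilled beech block across the bench, without picking it up, until its long side lies flush against the long steel fence and its end is hard up against the short steel end stop, whichever end of the fence that stop is on. Leave the block lying there and leave the other loose things where they stand.

Things in the scene. Friction and masses are not known exactly. Their poses are not given: they have to be found in the camera images.
- block: the loose thing to push: a wooden (beech) block with a row of shallow round hollows in its top, 45 mm wide (its x) by 125 mm long (its y) by 26 mm high, 0.11 to 0.24 kg, lying flat in front of the fence (on the robot's side), roughly parallel to it. Origin at the centre of its underside, z up; both ends are alike. It slides with ordinary friction (a push of about 1 to 3 N).
- fence: straight bare steel bar fixed to the bench, 400 mm long (its y) by 20 mm (its x) by 24 mm high, with three dark 4 mm high screw heads on top. Origin on the bench under the middle of the front face, the face towards the robot; x points away from the robot into the bar, so the space for the block is at negative x; y runs along the face to the robot's left.
- end_stop: short bare steel bar fixed to the bench in front of the left or the right end of the fence, square to it: 64 mm (its x, square to the fence) by 16 mm (its y, along the fence) by 24 mm high, two dark screw heads on top. Origin at the centre of its underside; its stopping face is 8 mm from there, on the side towards the middle of the fence. An 8 mm gap separates it from the fence.
- spool: bystander: spool of solder with black flanges, 52 mm across, 32 mm high, standing by the fence at the end of it that has no end stop. Origin at the centre of its underside.
- tee: bystander: rusty pipe tee, 44 x 48 x 25 mm, left of the block. Origin at the centre of its underside.
- ferrule: bystander: short brass sleeve, 27 mm across, 22 mm high, right of the block. Origin at the centre of its underside.
- plate: bystander: flat drilled brass plate 34 x 115 x 6 mm lying behind the fence. Origin at the centre of its underside.
- tape: bystander: roll of masking tape 104 mm across, 25 mm high, lying behind the fence. Origin at the centre of its underside.
- jar: bystander: small jar with a yellow lid, 54 mm across, 70 mm high, behind the fence. Origin at the centre of its underside.
There are look-alikes about, which are no part of the job. Several things look just like the end_stop: the one meant starts farthest to the robot's right.

How it is judged (in metres and radians):
At the end, for the whole second after the job is handed in: The block lies flat and still on the bench in the corner: its long side within 3 mm of the fence's front face and parallel to it within 0.03 rad (1.7 degrees), its end within about 3 mm of the end stop's face (x of block in the frame of fence between -0.0255 and -0.018 m and angle between the y axis of block and the y axis of fence, either way round below 0.03 rad and y of block in the frame of end_stop between -0.074 and 0.074 m and height (world z) of block below 0.004 m and angle between block's own z axis and vertical below 0.05 rad and linear speed of block below 0.01 m/s); the robot touches nothing.
It fails at once if the block is lifted off the bench (more than 6 mm) or tipped (height (world z) of block above 0.006 m or angle between block's own z axis and vertical above 0.15 rad).
It fails at once if another loose thing is moved by more than 20 mm (distance of any of spool, tee, ferrule, plate, tape, jar from where it was at the start of the episode above 0.02 m).
It also fails if it takes over 58 s, if anything falls off the work surface, if the arm or the gripper's body presses on something with over 40 N, if the wrist force passes 120 N, or if a joint passes its speed limit or range.

### The arm

A 6-joint arm with a two-finger parallel gripper is mounted at the origin on a cart in front of the work surface, level with it; the furniture and walls round the work are solid. World frame = base frame: x ahead of the robot, y to its left, z up, the work surface at z = 0. Lengths are in mm, angles in rad, forces in N, time in s.
With the tool pointing down it reaches from about 350 to 850 mm from the base axis. Payload 8.1 kg.
Tool frame: the origin (TCP) lies midway between the tips of the shut fingers; the grasp point (between the pads) lies grasp_offset behind it (grasp_offset is the distance from the TCP to the grasp point, in mm); z points along the fingers, y is the line along which they close (so a half turn about z gives the same grasp; the last joint's range is limited). The gripper opens to 93 mm and grips with 3 to 60 N. Pads are 15 mm wide; open, the fingers measure 128 mm over their backs; the gripper's body (75 mm by 188 mm) begins 65 mm behind the grasp point.
Start: joints at [1.046, 0.13, 1.488, -0, 1.523, -0.085], TCP at [255.435, 542.916, 218.635] pointing down, gripper open.
Joint ranges: [-2.96, 2.96], [-0.89, 2.26], [0.02, 2.5], [-1.34, 4.48], [0, 2.73], [-2.66, 2.66]. Speed limits (rad/s): [2.39, 2.39, 2.79, 3.14, 3.14, 3.14].

### API

Orientations are given as a 3x3 rotation matrix whose columns are the frame's x, y, z axes.
In Python, from plant import read_state, capture, sign_off, grasp_offset gives the robot as it stands.
- The arm moves only by the tool jog_arm, never from a script. Its argument "rows" is a list of rows, each a list of 7 numbers: the finger opening in mm, from 0 to 93, then the shift along the tool's x, y, z in mm, then the turn, a rotation vector about the tool's x, y, z in rad. A call has exactly 5 rows; each row is the pose to reach, as a shift and turn from the pose commanded when the call began, along the tool's axes at that moment; what a row does not reach only later rows make up. A row lasts 1/12 s, in which the tool goes at most 41.7 mm and 7.16 degrees, less where a joint would pass 70% of its speed; a pose out of reach is approached as far as the arm can. A call with a gripper value outside its range is refused whole. The fingers move at their own pace and stop on an object; the grip force is fixed at half the most. Time passes only in rows, so rows that repeat a pose let the fingers close, or fill a call up. It gives the time, the measured TCP pose, the force, the opening and the grip force at its end, in the units of the state.
- read_state(): the state, without advancing time (a new reading comes with each control period).
- capture(name): name is "scene" or "top" or "wrist"; returns a dict with "image" (480x640x3 uint8, red, green, blue), "intrinsics" (3x3 intrinsics, pixels), "rvec" (rotation vector, rad) and "tvec" (3), from world to camera coordinates, as OpenCV has them. Camera axes: x right, y down, z forward; pixel columns grow to the right and rows downward; lengths in mm; the calibration is good to about 2 mm. A picture is of the moment at which its call begins. There is no depth.
- sign_off(): hands the job in; it is judged then, once.
The state is a dict: "clock": time; "joints": joint angles; "qvel": joint speeds; "joint_efforts": joint torques, N m; "ee_pos": TCP position; "eef_rot": TCP orientation; "ft_force": force on the tool from outside, world axes, zero at the start; "moment": the same for the moment, N m; "opening": opening from 0.0 (shut) to 1.0 (fully open); "grasp_force": force on a finger pad.
Only numpy, scipy, OpenCV 4.12 (cv2) and the standard library are available. Lean on these libraries where they do the work, as an engineer would, in place of code of your own. Each camera call takes 0.05 s, during which the arm holds its last target. There are 200 camera calls.

## Working session

There is one attempt and no reset: what is moved stays moved. The work goes in short steps, Python scripts to look and compute and a tool call to move; the robot and the scene stay as the last step left them, time stands still between calls to the robot, and variables do not carry over. Pictures are saved under pics/ and viewed, at most 10 in all, crops included, and the job is handed in when it is done.

Besides the shell and the picture viewer there is one more tool, called after "Call:" by a JSON object that holds its "method" and its "body", one argument or row to a line. jog_arm: Moves the arm, as the interface text tells. Its arguments: {"type":"object","properties":{"rows":{"type":"array","items":{"type":"array","items":{"type":"number"}}}},"required":["rows"]}

```bash
mkdir -p pics; cat > h.py <<'E'
import numpy as np, cv2
from plant import read_state, capture, sign_off, grasp_offset
def save(c,n): cv2.imwrite('pics/'+n,c['image'][:,:,::-1])
def back(c,uv,z=0.):
    uv=np.array(uv,float).reshape(-1,2); K=np.array(c['intrinsics']); R=cv2.Rodrigues(np.array(c['rvec'],float))[0]; t=np.array(c['tvec'],float).ravel()
    d=np.c_[uv,np.ones(len(uv))]@np.linalg.inv(K).T@R; o=-R.T@t
    return o+d*((z-o[2])/d[:,2])[:,None]
E
python3 - <<'E'
from h import *
import pickle
for n in('top','scene'):
    c=capture(n); save(c,n+'0.png'); pickle.dump(c,open(n+'0.pkl','wb'))
    print(n, c['image'].shape)
s=read_state(); print(s['ee_pos'],s['eef_rot'],s['clock'],grasp_offset)
E
```

```text
top (480, 640, 3)
scene (480, 640, 3)
[255.19138218 542.47251937 217.70537896] [[-9.04827839e-01  4.25776840e-01 -8.15500680e-04]
 [ 4.25777599e-01  9.04826740e-01 -1.41670746e-03]
 [ 1.34685598e-04 -1.62909827e-03 -9.99998664e-01]] 0.1 18.8
```

View pics/top0.png

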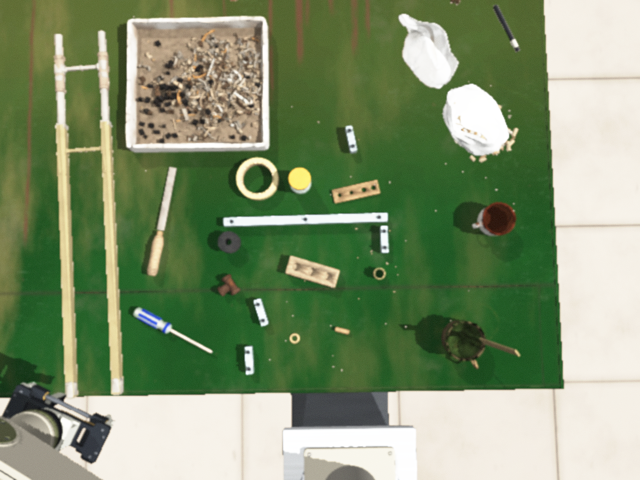

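View pics/scene0.png

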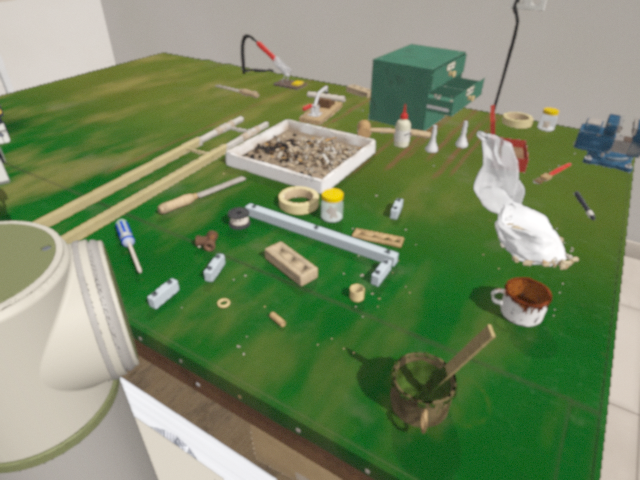

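Look-alikes of the end stop in the top picture are at (384,239), (351,139), (261,312) and (249,360). The one at (384,239) is farthest right and sits square to the fence's right end, so it fits. I'll confirm it in a crop. The block is at (313,271), the fence runs from (224,222) to (387,217), the ferrule is at (379,273), the tee at (229,286) and the spool at (229,242).

```bash
cat > m.py <<'E'
from h import *
def rect(c,box,lo,hi,z):
    x0,y0,x1,y1=box; h=cv2.cvtColor(c['image'],cv2.COLOR_RGB2HSV)[y0:y1,x0:x1]
    m=cv2.inRange(h,np.array(lo),np.array(hi)); cs,_=cv2.findContours(m,0,cv2.CHAIN_APPROX_NONE)
    k=max(cs,key=cv2.contourArea).reshape(-1,2)+[x0,y0]
    w=back(c,k,z)[:,:2].astype(np.float32)
    (cx,cy),(a,b),ang=cv2.minAreaRect(w)
    p=cv2.boxPoints(((cx,cy),(a,b),ang)); e=max((p[1]-p[0],p[2]-p[1]),key=np.linalg.norm)
    return np.round([cx,cy,a,b],1), round(float(np.degrees(np.arctan2(-e[0],e[1])) if e[1]>0 else np.degrees(np.arctan2(e[0],-e[1]))),2)
W=((0,0,120),(180,75,255)); B=((5,40,90),(25,200,255))
E
python3 - <<'E'
from m import *
import pickle
c=pickle.load(open('top0.pkl','rb'))
print('fence',rect(c,(215,205,392,232),*W,24)); print('stop',rect(c,(376,225,394,258),*W,24)); print('block',rect(c,(275,248,350,295),*B,26))
print(back(c,[[379,273],[229,286],[229,242]],20).round(0))
im=cv2.resize(c['image'][195:315,210:400,::-1],None,fx=4.2,fy=4.2,interpolation=cv2.INTER_CUBIC); cv2.imwrite('pics/crop1.png',im)
E
```

```text
fence (array([656.1,  97. ,  25.9, 402.6]), 0.81)
stop (array([604.6, -93.6,  68.6,  21.2]), -88.97)
block (array([528.4,  83.1, 126.1,  46. ]), -17.36)
[[522. -80.  20.]
 [496. 284.  20.]
 [603. 284.  20.]]
```

View pics/crop1.png

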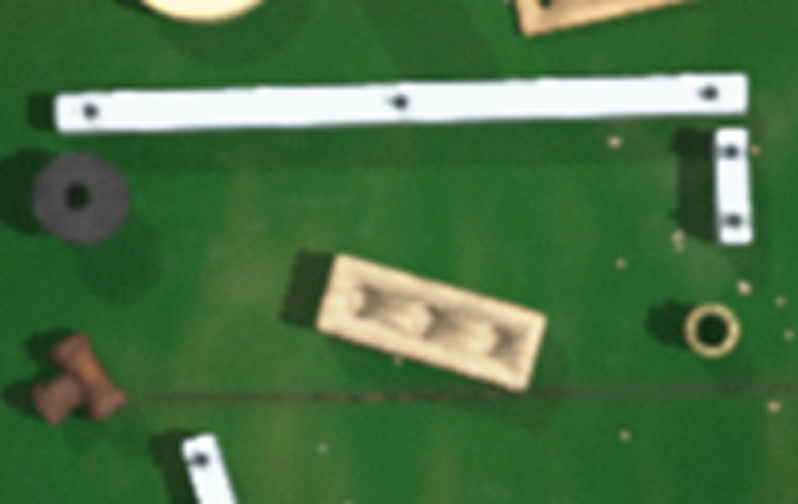

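The crop confirms it. The bar at crop (733,187) is square to the fence's right end and has the two screw heads, so it is the end stop. The block is tilted about 18° to the fence. I'll push its near long side with two open fingers while turning it, then push its left end along the fence.

```bash
cat > p.py <<'E'
from h import *
def plan(x,y,z,a):
    "world target, a = angle (deg) of tool y axis ccw from world y"
    s=read_state(); R=np.array(s['eef_rot']); p=np.array(s['ee_pos']); a=np.radians(a)
    yv=np.array([-np.sin(a),np.cos(a),0]); zv=np.array([0,0,-1.]); T=np.c_[np.cross(yv,zv),yv,zv]
    print('t',s['clock'],'p',p.round(1),'F',np.round(s['ft_force'],1),'shift',(R.T@(np.array([x,y,z])-p)).round(1),'rot',cv2.Rodrigues(R.T@T)[0].ravel().round(3))
E
python3 -c "
from p import *
plan(481,98,120,-17.4)"
```

```text
t 0.1 p [255.2 542.5 217.7] F [ 0.1  0.9 -0.2] shift [-393.6 -305.9   98.2] rot [-0.002 -0.    -0.136]
```

Call:
{"method": "jog_arm", "body": {
  "rows": [
    [60,-30,-23,7,0,0,0],
    [60,-60,-46,14,0,0,0],
    [60,-90,-69,21,0,0,0],
    [60,-120,-92,28,0,0,0],
    [60,-150,-115,35,0,0,0]
  ]
}}

```text
clock: 0.52
ee_pos: [342.3, 373.3, 182.8]
eef_rot: [[-0.905, 0.425, -0.001], [0.425, 0.905, -0.001], [0.0, -0.001, -1.0]]
ft_force: [0.6, 0.3, 0.3]
opening: 0.69
grasp_force: 0.0
```

Call:
{"method": "jog_arm", "body": {
  "rows": [
    [60,-30,-23,7,0,0,0],
    [60,-60,-46,14,0,0,0],
    [60,-90,-69,21,0,0,0],
    [60,-120,-92,28,0,0,0],
    [60,-150,-115,35,0,0,0]
  ]
}}

```text
clock: 0.93
ee_pos: [429.2, 205.3, 148.1]
eef_rot: [[-0.905, 0.426, -0.0], [0.426, 0.905, -0.0], [0.0, -0.0, -1.0]]
ft_force: [-0.2, 0.7, 0.0]
opening: 0.645
grasp_force: 0.0
```

```bash
python3 -c "
from p import *
plan(481,98,120,-17.4)"
```

```text
t 0.9333 p [429.2 205.3 148.1] F [-0.2  0.7  0. ] shift [-92.6 -75.   28.1] rot [-0.    -0.    -0.136]
```

Call:
{"method": "jog_arm", "body": {
  "rows": [
    [60,-30,-25,10,0,0,-0.045],
    [60,-60,-50,20,0,0,-0.09],
    [60,-93,-75,28,0,0,-0.136],
    [60,-93,-75,65,0,0,-0.136],
    [60,-93,-75,100,0,0,-0.136]
  ]
}}

```text
clock: 1.35
ee_pos: [483.8, 97.2, 49.1]
eef_rot: [[-0.953, 0.303, 0.004], [0.303, 0.953, 0.0], [-0.004, 0.001, -1.0]]
ft_force: [-0.3, -0.2, -0.8]
opening: 0.644
grasp_force: 0.0
```

```bash
python3 - <<'E'
from p import *
from m import *
plan(481,98,8,-17.4)
c=capture('top'); save(c,'top1.png')
cv2.imwrite('pics/crop2.png',cv2.resize(c['image'][195:365,210:400,::-1],None,fx=3.4,fy=3.4))
E
```

```text
t 1.35 p [483.8  97.2  49.1] F [-0.3 -0.2 -0.8] shift [ 3.1 -0.2 41.1] rot [ 0.001  0.004 -0.004]
```

View pics/crop2.png

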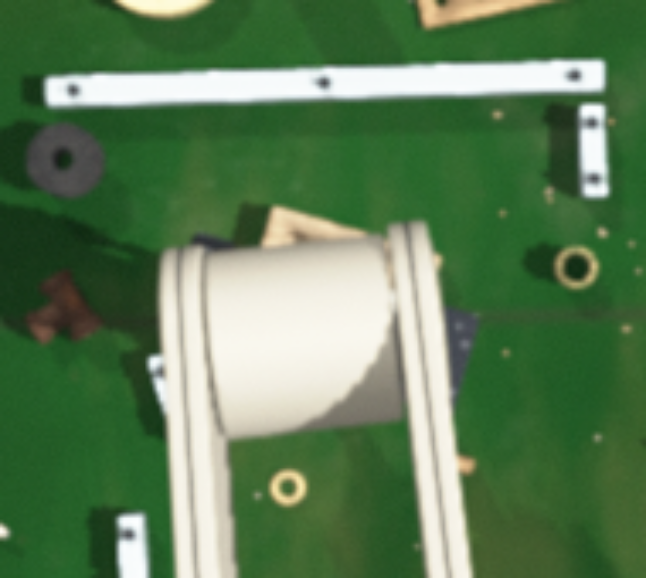

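Call:
{"method": "jog_arm", "body": {
  "rows": [
    [60,2,0,21,0,0.004,-0.004],
    [60,2,0,41,0,0.004,-0.004],
    [60,2,0,41,0,0.004,-0.004],
    [60,-8,0,41,0,0.004,-0.004],
    [60,-15,0,41,0,0.004,-0.004]
  ]
}}

```text
clock: 1.82
ee_pos: [497.0, 95.3, 9.2]
eef_rot: [[-0.956, 0.294, -0.002], [0.294, 0.956, 0.001], [0.002, 0.0, -1.0]]
ft_force: [0.9, 0.5, -0.3]
opening: 0.647
grasp_force: 0.0
```

```bash
python3 -c "
from p import *
plan(583,82,8,1)"
```

```text
t 1.8167 p [497.   95.3   9.2] F [ 0.9  0.5 -0.3] shift [-86.1  12.6   1. ] rot [ 0.001 -0.002 -0.316]
```

Push and turn, slowly, over two calls.

Call:
{"method": "jog_arm", "body": {
  "rows": [
    [60,-9,1,1,0,0,-0.03],
    [60,-18,2,1,0,0,-0.065],
    [60,-27,4,1,0,0,-0.1],
    [60,-36,5,1,0,0,-0.13],
    [60,-44,6,1,0,0,-0.16]
  ]
}}

```text
clock: 2.23
ee_pos: [541.8, 87.8, 8.7]
eef_rot: [[-0.99, 0.138, -0.001], [0.138, 0.99, 0.001], [0.001, 0.001, -1.0]]
ft_force: [-2.3, 0.6, 1.6]
opening: 0.648
grasp_force: 1.5
```

```bash
python3 -c "
from p import *
plan(583,82,8,1)"
```

```text
t 2.2333 p [541.8  87.8   8.7] F [-2.3  0.6  1.6] shift [-41.6  -0.1   0.7] rot [ 0.001 -0.001 -0.156]
```

Call:
{"method": "jog_arm", "body": {
  "rows": [
    [60,-9,0,1,0,0,-0.03],
    [60,-18,0,1,0,0,-0.065],
    [60,-27,0,1,0,0,-0.1],
    [60,-35,0,1,0,0,-0.13],
    [60,-42,0,1,0,0,-0.156]
  ]
}}

```text
clock: 2.65
ee_pos: [583.3, 81.9, 7.6]
eef_rot: [[-1.0, -0.018, -0.001], [-0.018, 1.0, 0.001], [0.001, 0.001, -1.0]]
ft_force: [-3.7, 0.1, 3.3]
opening: 0.646
grasp_force: 2.0
```

Call:
{"method": "jog_arm", "body": {
  "rows": [
    [60,-2,0,0,0,0,0],
    [60,-4,0,0,0,0,0],
    [60,-6,0,0,0,0,0],
    [60,-7,0,0,0,0,0],
    [60,-8,0,0,0,0,0]
  ]
}}

```text
clock: 3.07
ee_pos: [588.9, 82.2, 5.6]
eef_rot: [[-1.0, -0.016, -0.004], [-0.016, 1.0, 0.001], [0.004, 0.001, -1.0]]
ft_force: [-4.2, 0.4, 2.5]
opening: 0.646
grasp_force: 1.8
```

```bash
python3 - <<'E'
from p import *
plan(550,82,8,1)
c=capture('top'); save(c,'t2.png')
d=capture('scene'); save(d,'s2.png')
a=cv2.resize(c['image'][195:315,210:400,::-1],None,fx=2.5,fy=2.5)[:300]; b=cv2.resize(d['image'][170:320,180:420,::-1],None,fx=1.98,fy=1.98)
cv2.imwrite('pics/m2.png',np.vstack([a,b[:,:475]]) if a.shape[1]==475 else a)
E
```

```text
t 3.0667 p [588.9  82.2   5.6] F [-4.2  0.4  2.5] shift [38.9  0.4 -2.3] rot [ 0.001 -0.004 -0.002]
```

View pics/m2.png

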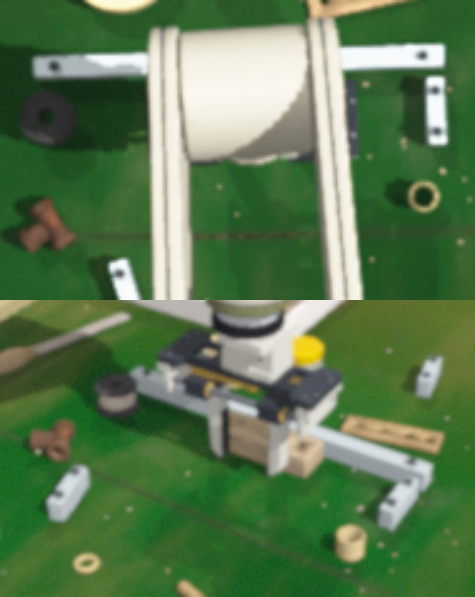

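The fingers are on the block's near side and it is almost against the fence. I'll push a little further until contact.

Call:
{"method": "jog_arm", "body": {
  "rows": [
    [60,-1,0,-2,0,0.004,0],
    [60,-2,0,-2,0,0.004,0],
    [60,-4,0,-2,0,0.004,0],
    [60,-5,0,-2,0,0.004,0],
    [60,-6,0,-2,0,0.004,0]
  ]
}}

```text
clock: 3.58
ee_pos: [592.5, 82.3, 7.0]
eef_rot: [[-1.0, -0.016, -0.013], [-0.016, 1.0, 0.001], [0.013, 0.001, -1.0]]
ft_force: [-18.0, 0.4, 15.5]
opening: 0.651
grasp_force: 9.3
```

Call:
{"method": "jog_arm", "body": {
  "rows": [
    [60,15,0,0,0,0,0],
    [60,30,0,0,0,0,0],
    [60,30,0,-40,0,0,0],
    [30,30,0,-75,0,0,0],
    [0,30,30,-90,0,0,0]
  ]
}}

```text
clock: 4.0
ee_pos: [568.2, 108.4, 102.6]
eef_rot: [[-1.0, -0.013, -0.001], [-0.013, 1.0, -0.0], [0.001, -0.0, -1.0]]
ft_force: [2.1, 0.1, 1.2]
opening: 0.545
grasp_force: 0.0
```

```bash
python3 -c "
from p import *
print(read_state()['joints'])
plan(619,195,90,91);plan(619,195,90,-89)"
```

```text
[ 9.99755288e-02  1.57698062e-01  1.67459516e+00 -1.84771229e-04
  1.31050407e+00 -1.48355395e+00]
t 4.0 p [568.2 108.4 102.6] F [2.1 0.1 1.2] shift [-51.9  86.   12.5] rot [ 1.000e-03 -1.000e-03 -1.575e+00]
t 4.0 p [568.2 108.4 102.6] F [2.1 0.1 1.2] shift [-51.9  86.   12.5] rot [-1.000e-03 -1.000e-03  1.566e+00]
```

Call:
{"method": "jog_arm", "body": {
  "rows": [
    [0,-10,20,0,0,0,0.12],
    [0,-20,40,0,0,0,0.24],
    [0,-30,60,0,0,0,0.36],
    [0,-45,80,0,0,0,0.48],
    [0,-52,86,0,0,0,0.6]
  ]
}}

```text
clock: 4.42
ee_pos: [617.2, 201.4, 97.7]
eef_rot: [[-0.832, 0.555, -0.006], [0.555, 0.832, 0.002], [0.006, -0.001, -1.0]]
ft_force: [1.3, -0.2, -0.7]
opening: 0.192
grasp_force: 0.0
```

Call:
{"method": "jog_arm", "body": {
  "rows": [
    [0,0,0,0,0,0,0.12],
    [0,0,0,0,0,0,0.24],
    [0,0,0,0,0,0,0.36],
    [0,0,0,0,0,0,0.48],
    [0,0,0,0,0,0,0.6]
  ]
}}

```text
clock: 4.83
ee_pos: [616.2, 198.6, 97.3]
eef_rot: [[-0.372, 0.928, -0.007], [0.928, 0.372, 0.001], [0.004, -0.006, -1.0]]
ft_force: [-0.0, 0.4, 0.2]
opening: 0.005
grasp_force: 0.0
```

Call:
{"method": "jog_arm", "body": {
  "rows": [
    [0,0,0,0,0,0,0.12],
    [0,0,0,0,0,0,0.24],
    [0,0,0,0,0,0,0.36],
    [0,0,0,0,0,0,0.366],
    [0,0,0,0,0,0,0.366]
  ]
}}

```text
clock: 5.25
ee_pos: [616.1, 198.5, 97.3]
eef_rot: [[-0.024, 1.0, -0.007], [1.0, 0.024, 0.001], [0.001, -0.007, -1.0]]
ft_force: [-0.4, 0.4, -0.2]
opening: 0.005
grasp_force: 0.0
```

```bash
python3 - <<'E'
from p import *
from m import *
plan(619,195,9,-89)
c=capture('top'); save(c,'t3.png')
print(rect(c,(235,215,380,260),*B,26))
d=capture('scene')
a=cv2.resize(c['image'][195:315,210:400,::-1],None,fx=2.5,fy=2.5); b=cv2.resize(d['image'][170:320,180:420,::-1],None,fx=1.98,fy=1.98)
cv2.imwrite('pics/m3.png',np.vstack([a,b[:,:475]]))
E
```

```text
t 5.25 p [616.1 198.5  97.3] F [-0.4  0.4 -0.2] shift [-3.7  3.5 88.3] rot [-0.007 -0.001  0.007]
(array([622.9,  79.5,  44.8, 125.9]), 0.93)
```

View pics/m3.png

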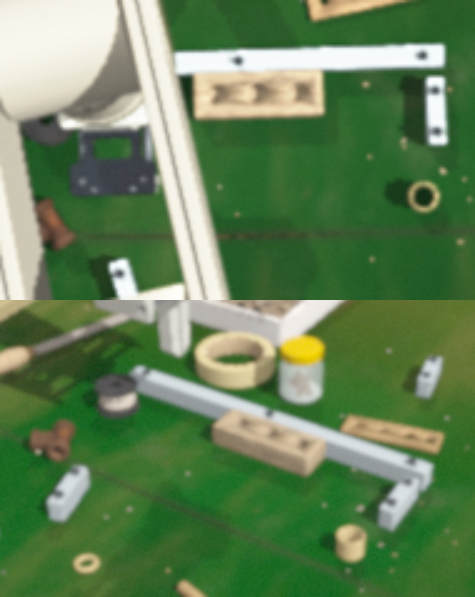

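The block is flush with the fence (0.93° against 0.8–1.0°), with its centre at y≈80 mm. It has to move about 103 mm right to reach the stop. Descending at its left end.

Call:
{"method": "jog_arm", "body": {
  "rows": [
    [0,-4,3,30,-0.007,0,0.007],
    [0,-8,3,60,-0.007,0,0.007],
    [0,-10,3,88,-0.007,0,0.007],
    [0,-20,3,88,-0.007,0,0.007],
    [0,-35,3,88,-0.007,0,0.007]
  ]
}}

```text
clock: 5.77
ee_pos: [616.7, 163.5, 7.3]
eef_rot: [[-0.017, 1.0, -0.005], [1.0, 0.017, 0.001], [0.001, -0.005, -1.0]]
ft_force: [1.4, 0.6, 0.5]
opening: 0.004
grasp_force: 0.0
```

Call:
{"method": "jog_arm", "body": {
  "rows": [
    [0,-10,0,0,0,0,0],
    [0,-20,0,0,0,0,0],
    [0,-30,0,0,0,0,0],
    [0,-40,0,0,0,0,0],
    [0,-50,0,0,0,0,0]
  ]
}}

```text
clock: 6.18
ee_pos: [621.1, 113.1, 11.2]
eef_rot: [[-0.014, 1.0, 0.003], [1.0, 0.014, 0.002], [0.002, 0.003, -1.0]]
ft_force: [-0.1, 3.4, 3.0]
opening: 0.012
grasp_force: 1.7
```

```bash
python3 -c "
from p import *
plan(620,52,9,-89)"
```

```text
t 6.1833 p [621.1 113.1  11.2] F [-0.1  3.4  3. ] shift [-61.1  -1.9   2.1] rot [ 0.003 -0.002 -0.003]
```

Call:
{"method": "jog_arm", "body": {
  "rows": [
    [0,-10,-1,1,0,0,0],
    [0,-20,-1,1,0,0,0],
    [0,-30,-1,1,0,0,0],
    [0,-40,-1,1,0,0,0],
    [0,-50,-1,1,0,0,0]
  ]
}}

```text
clock: 6.6
ee_pos: [619.0, 62.7, 8.0]
eef_rot: [[-0.014, 1.0, -0.001], [1.0, 0.014, 0.001], [0.001, -0.001, -1.0]]
ft_force: [-0.4, 3.5, 2.5]
opening: 0.005
grasp_force: 1.7
```

Call:
{"method": "jog_arm", "body": {
  "rows": [
    [0,-4,0,0,0,0,0],
    [0,-8,0,0,0,0,0],
    [0,-11,0,0,0,0,0],
    [0,-13,0,0,0,0,0],
    [0,-14,0,0,0,0,0]
  ]
}}

```text
clock: 7.02
ee_pos: [619.2, 49.5, 7.9]
eef_rot: [[-0.014, 1.0, -0.001], [1.0, 0.014, 0.001], [0.001, -0.001, -1.0]]
ft_force: [0.1, 2.6, 1.4]
opening: 0.01
grasp_force: 1.4
```

Call:
{"method": "jog_arm", "body": {
  "rows": [
    [0,-1,0,0,0,0,0],
    [0,-2,0,0,0,0,0],
    [0,-3,0,0,0,0,0],
    [0,-4,0,0,0,0,0],
    [0,-4,0,0,0,0,0]
  ]
}}

```text
clock: 7.43
ee_pos: [619.2, 47.7, 7.9]
eef_rot: [[-0.015, 1.0, -0.001], [1.0, 0.015, 0.004], [0.004, -0.001, -1.0]]
ft_force: [0.3, 11.2, 1.2]
opening: 0.007
grasp_force: 5.4
```

The force rose to 11 N at the predicted position, so the block is against the stop. Backing off and moving clear to look.

Call:
{"method": "jog_arm", "body": {
  "rows": [
    [0,15,0,0,0,0,0],
    [0,30,0,0,0,0,0],
    [0,40,0,-35,0,0,0],
    [0,60,0,-70,0,0,0],
    [0,90,0,-100,0,0,0]
  ]
}}

```text
clock: 7.85
ee_pos: [617.9, 134.9, 108.8]
eef_rot: [[-0.012, 1.0, -0.002], [1.0, 0.012, -0.0], [-0.0, -0.002, -1.0]]
ft_force: [0.8, 0.3, 0.3]
opening: 0.004
grasp_force: 0.0
```

Call:
{"method": "jog_arm", "body": {
  "rows": [
    [0,30,-10,0,0,0,0],
    [0,60,-20,0,0,0,0],
    [0,70,-30,0,0,0,0],
    [0,80,-30,0,0,0,0],
    [0,80,-30,0,0,0,0]
  ]
}}

```text
clock: 8.27
ee_pos: [586.2, 216.4, 107.2]
eef_rot: [[-0.016, 1.0, -0.002], [1.0, 0.016, 0.001], [0.001, -0.002, -1.0]]
ft_force: [0.7, 0.2, 0.1]
opening: 0.002
grasp_force: 0.0
```

```bash
python3 - <<'E'
from p import *
from m import *
plan(619,195,9,-89)
c=capture('top'); save(c,'t4.png')
print(rect(c,(280,215,377,262),*B,26),rect(c,(376,225,394,258),*W,24))
d=capture('scene')
a=cv2.resize(c['image'][205:265,290:400,::-1],None,fx=5,fy=5,interpolation=cv2.INTER_CUBIC); b=cv2.resize(d['image'][200:300,230:430,::-1],None,fx=2.75,fy=2.75)
cv2.imwrite('pics/m4.png',np.vstack([a,b]))
E
```

```text
t 8.2667 p [586.2 216.4 107.2] F [0.7 0.2 0.1] shift [-22.   32.6  98.1] rot [-0.002 -0.001 -0.001]
(array([622.6, -17.1,  46.9, 115.3]), 0.47) (array([604.6, -89. ,  69. ,  30.4]), -88.97)
```

View pics/m4.png

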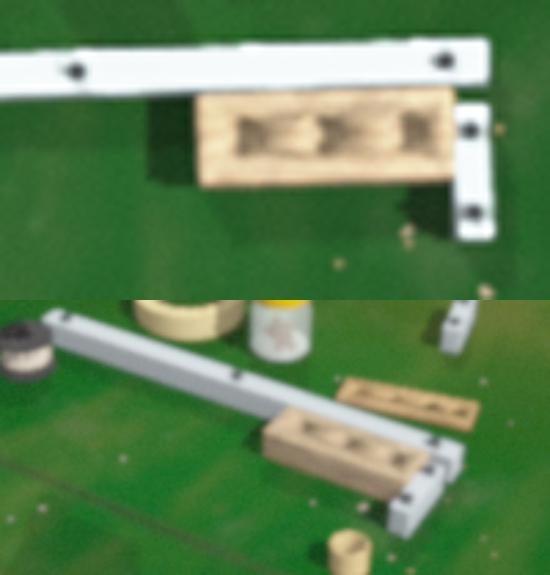

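Block is against both bars in the picture: its right end touches the stop at crop (453,140) and its long side touches the fence at (325,90). The x reading leaves room for a gap of about 1.5 mm, so I'll give it one gentle nudge towards the fence at mid-length.

Call:
{"method": "jog_arm", "body": {
  "rows": [
    [0,-35,-15,0,0,0,0],
    [0,-75,-30,0,0,0,0],
    [0,-115,-36,0,0,0,0],
    [0,-155,-40,0,0,0,0],
    [0,-190,-40,0,0,0,0]
  ]
}}

```text
clock: 8.78
ee_pos: [548.8, 20.3, 107.2]
eef_rot: [[-0.012, 1.0, -0.002], [1.0, 0.012, 0.0], [0.0, -0.002, -1.0]]
ft_force: [-0.3, -0.3, -1.0]
opening: 0.006
grasp_force: 0.0
```

Call:
{"method": "jog_arm", "body": {
  "rows": [
    [0,-25,0,0,0,0,0],
    [0,-45,0,30,0,0,0],
    [0,-45,0,65,0,0,0],
    [0,-45,0,97,0,0,0],
    [0,-45,0,97,0,0,0]
  ]
}}

```text
clock: 9.2
ee_pos: [544.5, -22.5, 3.3]
eef_rot: [[-0.011, 1.0, -0.012], [1.0, 0.011, 0.002], [0.002, -0.012, -1.0]]
ft_force: [-0.6, 0.5, 0.1]
opening: 0.008
grasp_force: 0.0
```

```bash
python3 -c "
from p import *
plan(583,-20,9,-89)"
```

```text
t 9.2 p [544.5 -22.5   3.3] F [-0.6  0.5  0.1] shift [ 2.1 38.4 -6.1] rot [-0.012 -0.002 -0.007]
```

Call:
{"method": "jog_arm", "body": {
  "rows": [
    [0,0,8,-6,-0.012,0,0],
    [0,0,16,-6,-0.012,0,0],
    [0,0,24,-6,-0.012,0,0],
    [0,0,30,-6,-0.012,0,0],
    [0,0,35,-6,-0.012,0,0]
  ]
}}

```text
clock: 9.62
ee_pos: [588.1, -20.4, 18.8]
eef_rot: [[-0.015, 1.0, 0.015], [1.0, 0.015, 0.001], [0.001, 0.015, -1.0]]
ft_force: [-0.3, 1.1, -0.8]
opening: 0.005
grasp_force: 0.0
```

Call:
{"method": "jog_arm", "body": {
  "rows": [
    [0,0,1,0,0,0,0],
    [0,0,2,0,0,0,0],
    [0,0,3,0,0,0,0],
    [0,0,4,0,0,0,0],
    [0,0,5,0,0,0,0]
  ]
}}

```text
clock: 10.03
ee_pos: [589.2, -20.3, 18.0]
eef_rot: [[-0.015, 1.0, 0.008], [1.0, 0.015, 0.001], [0.001, 0.008, -1.0]]
ft_force: [-15.3, -0.7, 18.9]
opening: 0.007
grasp_force: 12.1
```

Firm contact at 15 N. Backing off and checking.

Call:
{"method": "jog_arm", "body": {
  "rows": [
    [0,0,-15,0,0,0,0],
    [0,0,-30,0,0,0,0],
    [0,0,-40,-40,0,0,0],
    [0,0,-50,-80,0,0,0],
    [0,20,-60,-100,0,0,0]
  ]
}}

```text
clock: 10.45
ee_pos: [530.4, -3.4, 120.5]
eef_rot: [[-0.012, 1.0, 0.016], [1.0, 0.012, -0.0], [-0.001, 0.016, -1.0]]
ft_force: [1.5, -0.2, 0.6]
opening: 0.004
grasp_force: 0.0
```

Call:
{"method": "jog_arm", "body": {
  "rows": [
    [0,40,0,0,0,0,0],
    [0,80,0,0,0,0,0],
    [0,120,0,0,0,0,0],
    [0,160,0,0,0,0,0],
    [0,200,0,0,0,0,0]
  ]
}}

```text
clock: 10.87
ee_pos: [525.9, 200.7, 116.7]
eef_rot: [[-0.014, 1.0, 0.012], [1.0, 0.014, 0.002], [0.001, 0.012, -1.0]]
ft_force: [0.1, 0.0, 0.3]
opening: 0.007
grasp_force: 0.0
```

```bash
python3 - <<'E'
from p import *
from m import *
plan(583,-20,9,-89)
c=capture('top'); d=capture('scene')
a=cv2.resize(c['image'][205:265,290:400,::-1],None,fx=5,fy=5,interpolation=cv2.INTER_CUBIC); b=cv2.resize(d['image'][200:300,230:430,::-1],None,fx=2.75,fy=2.75)
cv2.imwrite('pics/m5.png',np.vstack([a,b]))
E
```

```text
t 10.8667 p [525.9 200.7 116.7] F [0.1 0.  0.3] shift [-221.7   52.7  108. ] rot [ 0.012 -0.001 -0.003]
```

View pics/m5.png

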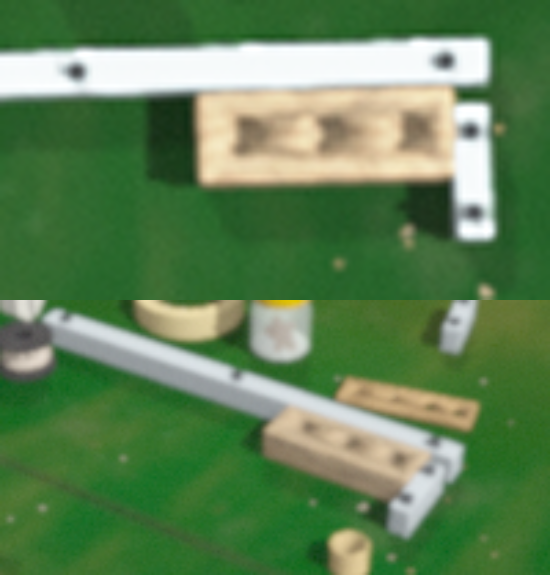

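The block is unchanged and seated: against the fence at crop (325,90) and the stop at (453,140). The arm is clear, so I'm handing in.

```bash
python3 -c "
from h import *
print(sign_off())"
```

```text
the job is handed in; nothing more can be done
None
```

I pushed the block flush against the fence and hard up to the right-hand end stop, left the other loose things alone, moved the arm clear and handed the job in at about 11 s; no verdict came back.

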